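Open a push-and-turn tub of cooktop cleaner

ROBOT

A 6-joint arm with a two-finger parallel gripper is mounted at the origin on a cart in front of the work surface, level with it; the furniture and walls round the work are solid. World frame = base frame: x ahead of the robot, y to its left, z up, the work surface at z = 0. Lengths are in mm, angles in rad, forces in N, time in s.
With the tool pointing down it reaches from about 350 to 875 mm from the base axis. Payload 4.2 kg.
Tool frame: the origin (TCP) lies midway between the tips of the shut fingers; the grasp point (between the pads) lies 19 mm behind it; y points along the fingers, x is the direction in which the jaws open and shut, and the axes are right-handed (so a half turn about y gives the same grasp; the last joint's range is limited). The gripper opens to 85 mm and grips with 20 to 120 N. Pads are 22 mm wide; open, the fingers measure 114 mm over their backs; the gripper's body (76 mm by 85 mm) begins 54 mm behind the grasp point. The pads swing forward as they close: fully open they stand 13 mm farther back than shut.
Start: joints at [-0.906, 0.385, 0.008, 0, -1.194, -0.259], TCP at [246.734, -574.214, 231.312] pointing down, gripper open.
Joint ranges: [-3.14, 3.14], [-1.21, 2.06], [-1.07, 1.41], [-3.16, 2.05], [-2.99, -0.16], [-3.1, 3.1]. Speed limits (rad/s): [2.79, 2.79, 3.14, 3.14, 3.14, 3.14].

INTERFACE

Orientations are given as a unit quaternion [x, y, z, w].
In Python, from bench import read_state, get_image, job_done gives the robot as it stands.
- The arm moves only by the tool play_rows, never from a script. Its argument "series" is a list of rows, each a list of 7 numbers: the shift along the tool's x, y, z in m, then the turn, a rotation vector about the tool's x, y, z in rad, then the finger opening in m, from 0 to 0.0854. In form: [[x, y, z, wx, wy, wz, claw], ...]. A call has 1 to 10 rows; each row shifts and turns the pose as measured when the row begins, along the tool's axes as they then stand; what a row does not reach is not made up. A row lasts 1/10 s, in which the tool goes at most 50 mm and 8.59 degrees, less where a joint would pass 70% of its speed; a pose out of reach is approached as far as the arm can. A call with a gripper value outside its range is refused whole. The fingers move at their own pace and stop on an object; the grip force is fixed at half the most. Time passes only in rows, so rows that do not move let the fingers close. It gives the time, the measured TCP pose, the force and the opening at its end, in the units of the state.
- read_state(): the state, without advancing time (a new reading comes with each control period).
- get_image(name): name is "scene" or "top" or "wrist"; returns a dict with "color" (400x640x3 uint8, red, green, blue), "intrinsics" (3x3 intrinsics, pixels), "origin" and "orientation" of the camera in the world. Camera axes: x right, y down, z forward; pixel columns grow to the right and rows downward; lengths in mm; the calibration is good to about 2 mm. The wrist camera is an equidistant fisheye: a pixel r from the principal point sees the ray r / f radians off the axis. A picture is of the moment at which its call begins. There is no depth.
- job_done(): hands the job in, once; it reports no verdict.
The state is a dict: "clock": time; "joints": joint angles; "joint_vel": joint speeds; "joint_efforts": joint torques, N m; "position": TCP position; "ee_rot": TCP orientation; "contact_force": force on the tool from outside, world axes, zero at the start; "wrist_torque": the same for the moment, N m; "gripper_width": finger opening in mm.
Only numpy, scipy, OpenCV 4.12 (cv2) and the standard library are available. Lean on these libraries where they do the work, as an engineer would, in place of code of your own. Each camera call takes 0.05 s, during which the arm holds its last target. There are 200 camera calls.

TASK

Open the tub of cooktop cleaner: push its child-resistant orange cap down until you feel it bottom, keep it down while you turn it about a sixth of a turn counter-clockwise, and lift it straight off, never forcing it. Then set the cap down gently, upright with its grip bar on top, flat on the floor of the white oval tray, let go, and leave the tray and the other things where they are.

Things in the scene. Friction and masses are not known exactly. Their poses are not given: they have to be found in the camera images.
- tub: White round tub, 86 mm across with a blue band, fixed upright in a grey jar dock (120 mm across) that cannot move or turn. Origin at the centre of the underside, on the counter, z up. Shoulder 75 mm high; a bayonet neck 49 mm across and 27.5 mm high above it. Locked, the cap's underside is 93 mm above this origin and the cap's x axis lies along the tub's x axis within 0.05 rad.
- tub_neck (a point): Centre of the neck at the shoulder, 75 mm up, hidden under the cap. Pressed straight down, the cap meets a spring (5 N at once, 0.4 N more per mm), then a hard stop. Depth varies unseen from tub to tub: the lugs come free of the locking teeth 2 to 12 mm down, the hard stop is always 1.5 mm deeper (3.5 to 13.5 mm, spring then 7 to 11 N). Over 28 N on the tub damages it.
- tub_open (a point): Point on the neck's axis 117.5 mm up, hidden in the cap (no feature). Held down, the cap turns counter-clockwise seen from above; it is free to come off from 0.8 to 1.25 rad, and a hard stop ends the turn at about 1.3 rad. Let up there, the spring lifts it 0.5 mm past where it sat when locked and it comes straight up; 30 mm clears the neck.
- cap: Orange push-and-turn cap, loose, about 60 g: round ribbed skirt 58 mm across and 28 mm high, its flat top (deck) carrying an upright grip bar 46 mm long (along the cap's x), 14 mm thick (along y), 28.5 mm high; 56.5 mm high in all. Origin at the centre of the skirt's underside, z up.
- cap_grip (a point): Centre of the cap's grip bar, 42 mm above the cap's underside and 14 mm above the deck; x along the bar, y across it (14 mm thick), z up. Fingers on either side of the bar may bear on the deck to push down.
- tray: White oval ceramic tray, 305 mm (its x axis) by 181 mm (its y axis), rim 28 mm high, floor 5 mm thick, loose, 0.55 kg; origin at the centre of its underside. The flat floor reaches about 110 mm from the centre along x and 60 mm along y.
- mug: Bystander: white dotted mug, 78 x 114 x 93 mm, origin under its centre.
- shaker: Bystander: salt shaker with a grey top, 44 mm across, 90 mm high, origin under its centre.
- soap: Bystander: clear and green dish soap bottle, 39 x 65 mm, 206 mm high, origin under its centre.
Mind the look-alikes: they are no part of the job. Of the things shaped like the cap, the orange one is meant.

How it is judged:
By the outcome, as a careful person would: the job done as asked, in the order asked, and still so for the second after the job is handed in, with the robot touching nothing.
It also fails if it takes over 64 s, if anything falls off the work surface, if the arm or the gripper's body presses on something with over 40 N, if the wrist force passes 120 N, or if a joint passes its speed limit or range.

## Working session

There is one attempt and no reset: what is moved stays moved. The work goes in short steps, Python scripts to look and compute and a tool call to move; the robot and the scene stay as the last step left them, time stands still between calls to the robot, and variables do not carry over. Pictures are saved under pics/ and viewed, about 8 in all and at most 12, crops included, and the job is handed in when it is done.

Besides the shell and the picture viewer there is one more tool, called after "Emit:" by a JSON object that holds its "api" and its "payload". play_rows: Moves the arm, as the interface text tells. Its arguments: {"type":"object","properties":{"series":{"type":"array","items":{"type":"array","items":{"type":"number"}}}},"required":["series"]}

```bash
mkdir -p pics
cat > h.py <<'E'
import numpy as np, cv2
from bench import read_state,get_image,job_done
from scipy.spatial.transform import Rotation as R
def snap(n,f):
    d=get_image(n); cv2.imwrite(f'pics/{f}.png',d['color'][:,:,::-1]); np.savez(f'pics/{f}.npz',**{k:np.array(v) for k,v in d.items()}); return d
def load(f): return np.load(f'pics/{f}.npz')
def ray(d,u,v,fish=False):
    K=d['intrinsics']; x=(u-K[0,2])/K[0,0]; y=(v-K[1,2])/K[1,1]
    if fish:
        t=np.hypot(x,y); r=np.array([x/t*np.sin(t),y/t*np.sin(t),np.cos(t)]) if t>0 else np.array([0,0,1.])
    else: r=np.array([x,y,1.])
    q=np.array(d['orientation']); M=R.from_quat(q).as_matrix() if q.size==4 else q
    r=M@r; return np.array(d['origin'],float),r/np.linalg.norm(r)
def onz(d,u,v,z,fish=False):
    o,r=ray(d,u,v,fish); return o+r*(z-o[2])/r[2]
def tri(rays):
    A=sum(np.eye(3)-np.outer(r,r) for o,r in rays); b=sum((np.eye(3)-np.outer(r,r))@o for o,r in rays)
    p=np.linalg.solve(A,b); return p,[np.linalg.norm(np.cross(p-o,r)) for o,r in rays]
E
python3 - <<'E'
from h import *
for n in ("scene","top"):
    d=snap(n,n); print(n,d['intrinsics'],d['origin'],d['orientation'])
a=load('scene')['color'];b=load('top')['color']
cv2.imwrite('pics/both.png',np.vstack([a,b])[:,:,::-1][:, :]) 
s=read_state();print(s)
E
```

```text
scene [[520.06255136   0.         329.49734833]
 [  0.         520.06255136 197.49958327]
 [  0.           0.           1.        ]] [-463.47827468  595.07231899  671.31070659] [-0.41139575  0.73629628 -0.46054341  0.27662446]
top [[362.20648788   0.         322.72015489]
 [  0.         362.20648788 196.46937844]
 [  0.           0.           1.        ]] [409.54956398 -19.40383566 944.92098392] [-0.69822243  0.71042638 -0.04788032  0.07407613]
{'clock': 0.1, 'joints': array([-9.06394221e-01,  3.85483600e-01,  6.73839193e-03, -4.25446832e-04,
       -1.19400642e+00, -2.58633416e-01]), 'joint_vel': array([ 0.00107481, -0.00133862,  0.00458249,  0.00282221, -0.00020536,
        0.0014138 ]), 'joint_efforts': array([-1.75054956e-03, -3.93318629e+01,  1.88927990e+01,  4.19793338e+00,
       -2.56526837e-03,  4.15856960e-06]), 'position': array([ 246.52272103, -573.74729121,  230.32058474]), 'ee_rot': array([ 0.38843233,  0.59081414, -0.59010905, -0.38965406]), 'contact_force': array([ 0.22221361,  0.07268221, -0.63673786]), 'wrist_torque': array([-0.05756941,  0.00387609,  0.00854171]), 'gripper_width': 85.18436555571563}
```

View pics/scene.png

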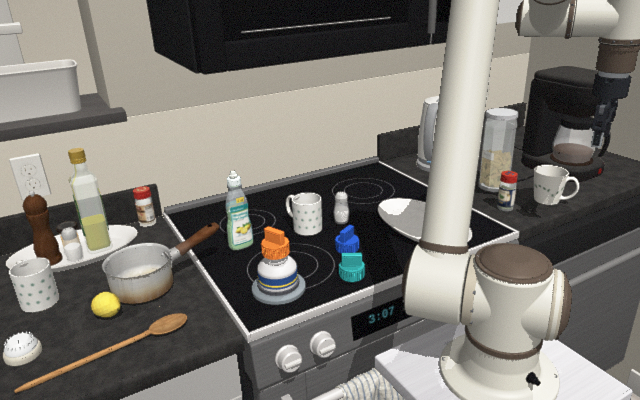

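View pics/top.png

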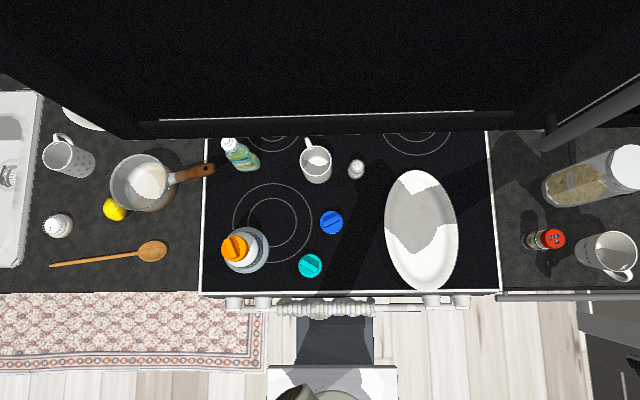

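Candidates for the cap are orange (scene 275,244 / top 235,247), blue (347,238 / 331,222) and teal (351,266 / 310,265). I choose the orange one, which sits on the blue-banded tub in the grey dock. The white tray is at top (421,229). Next is one close crop of both views.

Run:
```python
from h import *
a=load('scene')['color'][220:310,235:325];b=load('top')['color'][210:285,208:283]
f=lambda x:cv2.resize(x,(400,400),interpolation=cv2.INTER_CUBIC)
cv2.imwrite('pics/crop.png',np.hstack([f(a),f(b)])[:,:,::-1])
```

```text
(no output)
```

View pics/crop.png

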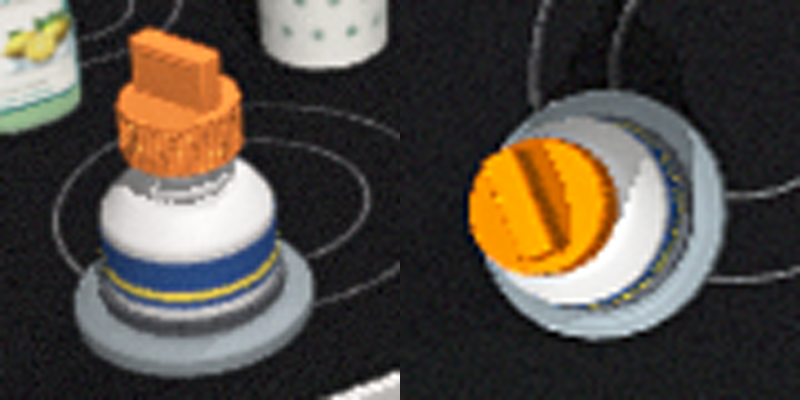

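Run:
```python
from h import *
S=load('scene');T=load('top')
s=lambda u,v:(235+u/4.444-.4,220+v/4.444-.4)
t=lambda u,v:(208+(u-400)/5.333-.4,210+v/5.333-.4)
print('bar top',tri([ray(S,*s(176,46)),ray(T,*t(520,207))]))
print('cap deck ctr est top z121',onz(T,*t(543,207),121))
for z in (5,15): print('dock',z,onz(T,*t(610,215),z))
a=onz(T,*t(515,150),149.5);b=onz(T,*t(557,254),149.5);c=onz(T,*t(485,165),149.5);e=onz(T,*t(527,262),149.5)
for p,q in((a,b),(c,e)): print('yaw',np.arctan2(*(p-q)[1::-1]),np.linalg.norm(p-q))
a=onz(S,*s(148,30),149.5);b=onz(S,*s(219,50),149.5);print('sceneyaw',np.arctan2(*(a-b)[1::-1]),np.linalg.norm(a-b))
# tray
im=T['color'].astype(int)
# tray rim pixel extremes read from top: (414,170),(424,290),(385,220),(458,225)
for p in((414,170),(424,290),(385,220),(458,225),(421,229)): print('tray',onz(T,*p,28))
d=snap('wrist','w0');print(d['origin'],R.from_quat(read_state()['ee_rot']).as_matrix())
```

```text
bar top (array([437.28525235, 215.6828285 , 146.89599839]), [np.float64(0.46444055596114975), np.float64(0.4644405559611443)])
cap deck ctr est top z121 [437.79130767 212.96221965 121.        ]
dock 5 [437.41859844 212.69744167   5.        ]
dock 15 [437.12209443 210.22807157  15.        ]
yaw 0.4125237493672926 46.675201535918575
yaw 0.4396597710856425 44.02707999554563
sceneyaw 0.4906152385593244 42.047713277078564
tray [ 634.26861495 -222.92839386   28.        ]
tray [ 333.5589608 -229.9734884   28.       ]
tray [ 506.27380451 -142.97860617   28.        ]
tray [ 490.4372562  -323.89361323   28.        ]
tray [ 482.02470651 -231.66387784   28.        ]
[ 174.75418763 -605.10959865  372.63409989] [[-3.94672927e-01 -8.08939667e-04 -9.18821324e-01]
 [ 9.18820195e-01  1.45052039e-03 -3.94673719e-01]
 [ 1.65203629e-03 -9.99998621e-01  1.70788974e-04]]
```

Orange cap confirmed: bar top at about (437,215,147) against 149.5 expected, yaw about 0.43. The tray centre is at about (483,-231). I'll move via a point over the tray.

Emit:
{"api": "play_rows", "payload": {"series": [[0.0236,-0.003,-0.0323,0,0,0,0.085],[0.0236,-0.003,-0.0323,0,0,0,0.085],[0.0236,-0.003,-0.0323,0,0,0,0.085],[0.0236,-0.003,-0.0323,0,0,0,0.085],[0.0236,-0.003,-0.0323,0,0,0,0.085],[0.0236,-0.003,-0.0323,0,0,0,0.085],[0.0236,-0.003,-0.0323,0,0,0,0.085],[0.0236,-0.003,-0.0323,0,0,0,0.085],[0.0236,-0.003,-0.0323,0,0,0,0.085],[0.0236,-0.003,-0.0323,0,0,0,0.085]]}}

```text
clock: 1.15
position: [454.3, -220.0, 257.3]
ee_rot: [0.389, 0.589, -0.588, -0.395]
contact_force: [0.6, 0.4, 0.0]
gripper_width: 85.0
```

```bash
python3 -c "
from h import *
d=snap('wrist','wtray');print(d['origin'],d['intrinsics'])"
```

```text
[ 382.96399107 -251.34971756  399.88285773] [[309.70691629   0.         313.98229647]
 [  0.         309.70691629 199.7815322 ]
 [  0.           0.           1.        ]]
```

Emit:
{"api": "play_rows", "payload": {"series": [[0.04,0,-0.0155,0,0,0,0.085],[0.04,0,-0.0155,0,0,0,0.085],[0.04,0,-0.0155,0,0,0,0.085],[0.04,0,-0.0155,0,0,0,0.085],[0.04,0,-0.0155,0,0,0,0.085],[0.04,0,-0.0155,0,0,0,0.085],[0.04,0,-0.0155,0,0,0,0.085],[0.04,0,-0.0155,0,0,0,0.085],[0.04,0,-0.0155,0,0,0,0.085],[0.035,0,-0.0155,0,0,0,0.085]]}}

```text
clock: 2.2
position: [444.5, 221.7, 259.9]
ee_rot: [0.389, 0.59, -0.587, -0.395]
contact_force: [0.4, -0.1, 0.3]
gripper_width: 85.2
```

```bash
python3 -c "
from h import *
d=snap('wrist','wcap');s=read_state();print(d['origin'],s['position'],s['joints'],s['contact_force']);print(R.from_quat(s['ee_rot']).as_matrix())
a=load('wtray')['color']
cv2.imwrite('pics/w2.png',cv2.resize(np.vstack([d['color'],a]),(480,600))[:,:,::-1])"
```

```text
[373.01526382 190.0901119  402.26515346] [445.64830632 226.11638447 259.56600882] [ 0.78911529  0.14853062 -0.24189006 -0.01017107 -1.17571895 -1.95651518] [0.58532824 3.49765164 0.63058786]
[[-3.88943487e-01 -3.36921711e-03 -9.21255454e-01]
 [ 9.21202237e-01  9.93105550e-03 -3.88957339e-01]
 [ 1.04595208e-02 -9.99945010e-01 -7.58889014e-04]]
```

View pics/w2.png

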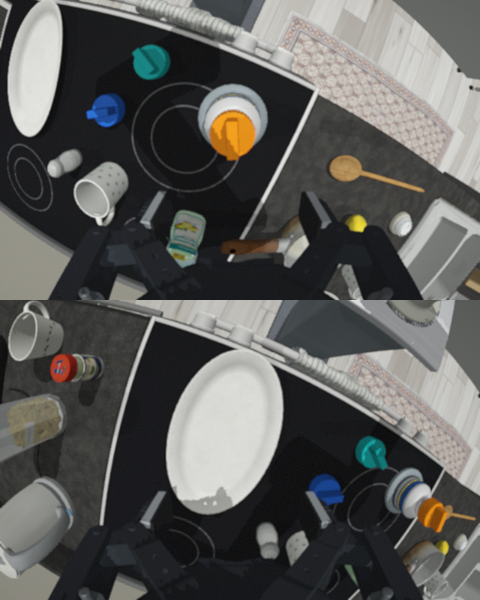

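Top half: orange cap at about (232,133), i.e. full-resolution (309,177), with the blue and teal caps apart. Bottom half: tray fully visible. Now a settled wrist shot, enlarged.

```bash
python3 -c "
from h import *
d=snap('wrist','wc2');s=read_state();print(d['origin'],d['orientation'],s['position'],s['joint_vel'].max())
cv2.imwrite('pics/c2.png',cv2.resize(d['color'][100:230,245:375],(780,598),interpolation=cv2.INTER_CUBIC)[:598,:,::-1]) if 0 else cv2.imwrite('pics/c2.png',cv2.resize(d['color'][100:220,250:370],(600,600),interpolation=cv2.INTER_CUBIC)[:,:,::-1])"
```

```text
[374.0323461  194.05145799 401.80662773] [0.5469864  0.82213836 0.13427407 0.0828545 ] [445.14689093 223.52492642 259.30368241] 0.03790679115385673
```

View pics/c2.png

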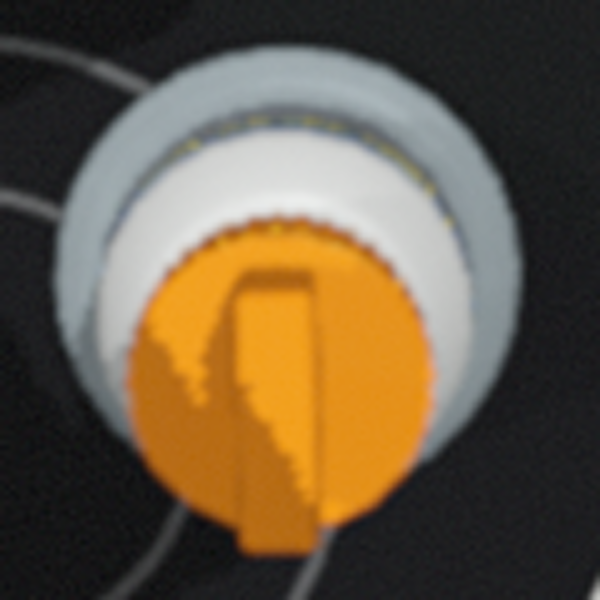

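Bar top corners are (237,290), (313,290), (322,553) and (240,553) in the crop (x5, offset 250,100). Deck centre is about (282,378).

Run:
```python
from h import *
W=load('wc2');T=load('top');S=load('scene')
w=lambda u,v:(250+u/5-.4,100+v/5-.4)
s=lambda u,v:(235+u/4.444-.4,220+v/4.444-.4)
t=lambda u,v:(208+(u-400)/5.333-.4,210+v/5.333-.4)
c=[onz(W,*w(*p),149.5,True) for p in((237,290),(313,290),(322,553),(240,553))]
for p in c: print(p)
m=np.mean(c,0);print('centre',m)
e1=(c[2]+c[3]-c[0]-c[1])/2;print('yaw',np.arctan2(e1[1],e1[0]),np.linalg.norm(e1),[np.arctan2(*(c[i]-c[j])[1::-1]) for i,j in((3,0),(2,1))])
print('deck',onz(W,*w(282,378),121,True))
o=m-W['origin']; r=o/np.linalg.norm(o)
print('tri top+w',tri([(W['origin'],r),ray(T,*t(520,207))]));print('tri 3',tri([(W['origin'],r),ray(T,*t(520,207)),ray(S,*s(176,46))]))
# deck: fit top-view orange? tray from wrist
im=T['color'].astype(int)
E=load('wtray')
g=E['color'].astype(np.uint8);hsv=cv2.cvtColor(g,cv2.COLOR_RGB2HSV)
mk=((hsv[...,2]>140)&(hsv[...,1]<40)).astype(np.uint8)
n,l,st,ce=cv2.connectedComponentsWithStats(mk);k=l[150*640//640,300] if 0 else l[120,300]
print(st[k])
cn=max(cv2.findContours((l==k).astype(np.uint8),0,1)[0],key=len)[:,0]
h=cv2.convexHull(cn)[:,0]
P=np.array([onz(E,*p,28,True)[:2] for p in h]);print('tray ell',cv2.fitEllipse(P.astype(np.float32)))
s_=read_state();print(s_['position'],s_['contact_force'])
```

```text
[420.81511407 201.43923037 149.5       ]
[415.99971591 213.03451162 149.5       ]
[457.96819582 232.31039904 149.5       ]
[463.44464944 219.17808681 149.5       ]
centre [439.55691881 216.49055696 149.5       ]
yaw 0.41244131866409184 46.17064936885972 [np.float64(0.39432231461536343), np.float64(0.4305562067175258)]
deck [438.34624928 216.29458984 121.        ]
tri top+w (array([437.93049894, 215.1587329 , 151.44764258]), [np.float64(1.5664419635956424), np.float64(1.5664419635955722)])
tri 3 (array([438.47167482, 215.9265244 , 146.86533303]), [np.float64(1.872604604982605), np.float64(1.5474212667975613), np.float64(0.3911004970090091)])
[  133    21   373   279 28918]
tray ell ((495.65545654296875, -276.32757568359375), (362.33526611328125, 593.2582397460938), 35.771240234375)
[445.14689093 223.52492642 259.30368241] [-0.77334764 -0.61391737 -0.07020298]
```

Emit:
{"api": "play_rows", "payload": {"series": [[-0.0046,0.0,0.0088,0,-0.013,0.01,0.085],[0,0.02,0,0,0,0,0.06],[0,0.02,0,0,0,0,0.06],[0,0.02,0,0,0,0,0.06],[0,0.015,0,0,0,0,0.06],[0,0.01,0,0,0,0,0.05],[0,0,0,0,0,0,0.05],[0,0,0,0,0,0,0.05]]}}

```text
clock: 3.1
position: [435.3, 207.1, 172.1]
ee_rot: [-0.388, -0.59, 0.593, 0.387]
contact_force: [0.1, 0.2, -0.9]
gripper_width: 49.9
```

```bash
python3 -c "
from h import *
s=read_state();print(s);print(R.from_quat(s['ee_rot']).as_matrix())"
```

```text
{'clock': 3.1, 'joints': array([ 0.78339967,  0.19983236, -0.41948462,  0.00270515, -0.95558263,
       -1.94395554]), 'joint_vel': array([-9.66087432e-03, -3.79948196e-03, -1.37435013e-02, -3.92231997e-04,
        1.50667264e-05,  1.72196807e-03]), 'joint_efforts': array([-1.01969292e-02, -2.68160141e+01,  1.61238760e+01,  3.58322740e+00,
       -2.16457236e-02, -2.78361231e-04]), 'position': array([435.34471138, 207.13967207, 172.06754868]), 'ee_rot': array([-0.38767661, -0.5900823 ,  0.59324251,  0.38674676]), 'contact_force': array([ 0.08727255,  0.19113439, -0.89368656]), 'wrist_torque': array([ 0.02205058, -0.03654465, -0.02652447]), 'gripper_width': 49.94931926561593}
[[-0.40026759 -0.00134702 -0.91639732]
 [ 0.91639144 -0.00445965 -0.40025846]
 [-0.00354765 -0.99998915  0.00301945]]
```

Emit:
{"api": "play_rows", "payload": {"series": [[0.0066,0.0,-0.0067,0,0,-0.003,0.05],[0,0,0,0,0,0,0.05],[0,0.01,0,0,0,0,0.045],[0,0.008,0,0,0,0,0.045],[0,0,0,0,0,0,0.045]]}}

```text
clock: 3.6
position: [440.4, 217.5, 155.1]
ee_rot: [0.387, 0.593, -0.591, -0.387]
contact_force: [0.3, -0.0, -0.3]
gripper_width: 44.8
```

```bash
python3 -c "
from h import *
s=read_state();print(s['position'],s['contact_force']);print(R.from_quat(s['ee_rot']).as_matrix())
d=snap('wrist','wc3');print(d['origin'])
cv2.imwrite('pics/c3.png',cv2.resize(d['color'][140:340,180:440],(780,600),interpolation=cv2.INTER_CUBIC)[:,:,::-1])"
```

```text
[440.40928272 217.50215457 155.09130617] [ 0.30226428 -0.04993439 -0.26896131]
[[-0.4003435   0.00150448 -0.91636391]
 [ 0.91636411  0.00216439 -0.40034003]
 [ 0.00138106 -0.99999653 -0.00224515]]
[368.47991077 185.63042001 297.19952925]
```

View pics/c3.png

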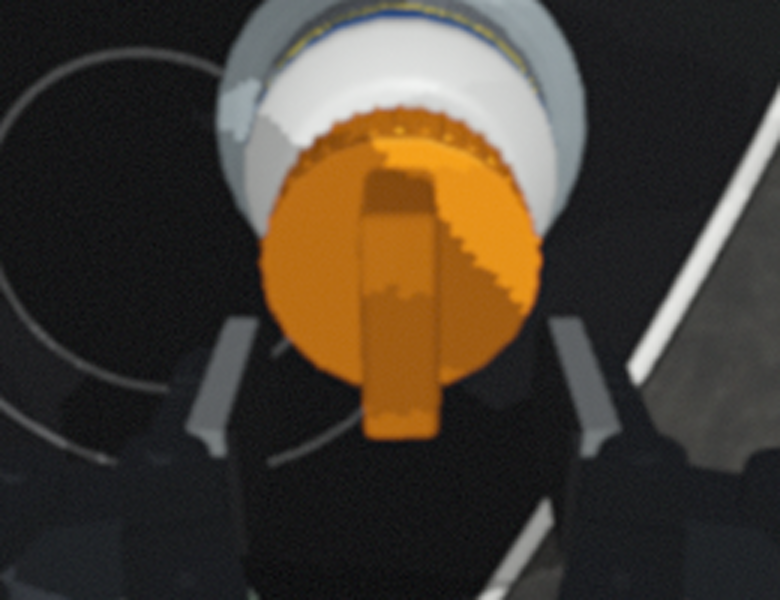

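Run:
```python
from h import *
W=load('wc3')
w=lambda u,v:(180+u/3-.33,140+v/3-.33)
c=[onz(W,*w(*p),149.5,True) for p in((361,213),(437,213),(439,437),(363,437))]
m=np.mean(c,0);print(c,m);e=(c[2]+c[3]-c[0]-c[1])/2;print(np.arctan2(e[1],e[0]),np.linalg.norm(e),read_state()['position'])
V=load('wc2');v=np.array([439.557,216.49,149.5])-V['origin'];x=m-W['origin']
print('tri',tri([(W['origin'],x/np.linalg.norm(x)),(V['origin'],v/np.linalg.norm(v))]))
print(onz(W,*w(402,265),121,True))
```

```text
[array([421.16294344, 201.07559643, 149.5       ]), array([416.02566827, 212.88841286, 149.5       ]), array([457.22400549, 231.98843558, 149.5       ]), array([462.96788698, 218.77595868, 149.5       ])] [439.34512604 216.18210089 149.5       ]
0.4173189057963391 45.39772282777541 [440.63952229 217.63664346 155.53661526]
tri (array([439.9469655 , 216.53434525, 148.15768262]), [np.float64(0.08558757717785623), np.float64(0.08558757717790835)])
[438.5188244  216.22512928 121.        ]
```

Emit:
{"api": "play_rows", "payload": {"series": [[-0.0007,0.0,0.0016,0,-0.005,0,0.04],[0,0.01,0,0,0,0,0.035],[0,0.01,0,0,0,0,0.03],[0,0.005,0,0,0,0,0.03],[0,0,0,0,0,0,0.03],[0,0,0,0,0,0,0.03]]}}

```text
clock: 4.25
position: [439.1, 216.0, 127.8]
ee_rot: [0.386, 0.593, -0.592, -0.385]
contact_force: [-0.4, -0.3, 0.4]
gripper_width: 30.1
```

Emit:
{"api": "play_rows", "payload": {"series": [[0,0.0025,0,0,0,0,0.024],[0,0,0,0,0,0,0.02],[0,0,0,0,0,0,0.016],[0,0,0,0,0,0,0.008],[0,0,0,0,0,0,0.005],[0,0,0,0,0,0,0.005],[0,0,0,0,0,0,0.005]]}}

```text
clock: 4.95
position: [439.5, 216.4, 125.7]
ee_rot: [0.386, 0.594, -0.592, -0.385]
contact_force: [-0.9, 0.3, -0.1]
gripper_width: 13.1
```

```bash
python3 -c "
from h import *
s=read_state();print(s['position'],s['contact_force'],s['wrist_torque'],s['gripper_width']);print(R.from_quat(s['ee_rot']).as_matrix())"
```

```text
[439.50773691 216.37303838 125.72334636] [-0.92128339  0.26691675 -0.06640454] [ 0.00716122 -0.04082332 -0.01541151] 13.10639719284418
[[-0.405626    0.0024682  -0.91403581]
 [ 0.91403814  0.00257074 -0.4056201 ]
 [ 0.0013486  -0.99999365 -0.00329879]]
```

Emit:
{"api": "play_rows", "payload": {"series": [[0,0.001,0,0,0,0,0.005],[0,0.001,0,0,0,0,0.005]]}}

```text
clock: 5.15
position: [439.6, 216.4, 124.7]
ee_rot: [0.386, 0.594, -0.592, -0.385]
contact_force: [-2.8, -0.2, 4.7]
gripper_width: 12.8
```

Emit:
{"api": "play_rows", "payload": {"series": [[0,0.001,0,0,0,0,0.005],[0,0.001,0,0,0,0,0.005]]}}

```text
clock: 5.35
position: [439.6, 216.4, 123.5]
ee_rot: [0.386, 0.594, -0.592, -0.385]
contact_force: [-2.7, -0.0, 4.9]
gripper_width: 13.0
```

Emit:
{"api": "play_rows", "payload": {"series": [[0,0.001,0,0,0,0,0.005],[0,0.001,0,0,0,0,0.005]]}}

```text
clock: 5.55
position: [439.6, 216.4, 122.3]
ee_rot: [0.386, 0.594, -0.591, -0.385]
contact_force: [-2.4, -0.4, 6.3]
gripper_width: 12.8
```

Emit:
{"api": "play_rows", "payload": {"series": [[0,0.001,0,0,0,0,0.005],[0,0.001,0,0,0,0,0.005]]}}

```text
clock: 5.75
position: [439.6, 216.4, 121.1]
ee_rot: [0.386, 0.595, -0.591, -0.384]
contact_force: [-2.7, 0.1, 7.0]
gripper_width: 12.9
```

Emit:
{"api": "play_rows", "payload": {"series": [[0,0.001,0,0,0,0,0.005],[0,0.001,0,0,0,0,0.005]]}}

```text
clock: 5.95
position: [439.6, 216.4, 120.1]
ee_rot: [0.386, 0.595, -0.591, -0.384]
contact_force: [-2.9, -0.9, 6.9]
gripper_width: 13.2
```

Emit:
{"api": "play_rows", "payload": {"series": [[0,0.001,0,0,0,0,0.005],[0,0.001,0,0,0,0,0.005]]}}

```text
clock: 6.15
position: [439.6, 216.4, 119.2]
ee_rot: [0.386, 0.595, -0.591, -0.384]
contact_force: [-2.8, -0.1, 7.5]
gripper_width: 12.7
```

Emit:
{"api": "play_rows", "payload": {"series": [[0,0.001,0,0,0,0,0.005],[0,0.001,0,0,0,0,0.005]]}}

```text
clock: 6.35
position: [439.6, 216.4, 118.4]
ee_rot: [0.386, 0.595, -0.591, -0.384]
contact_force: [-4.0, -0.8, 7.1]
gripper_width: 12.8
```

Emit:
{"api": "play_rows", "payload": {"series": [[0,0.0015,0,0,0,0,0.005],[0,0.0015,0,0,0,0,0.005]]}}

```text
clock: 6.55
position: [439.6, 216.4, 116.8]
ee_rot: [0.386, 0.595, -0.591, -0.383]
contact_force: [-2.9, -0.9, 8.2]
gripper_width: 12.8
```

Emit:
{"api": "play_rows", "payload": {"series": [[0,0.0015,0,0,0,0,0.005],[0,0.0015,0,0,0,0,0.005]]}}

```text
clock: 6.75
position: [439.6, 216.4, 115.3]
ee_rot: [0.386, 0.595, -0.591, -0.383]
contact_force: [-3.2, -0.5, 8.2]
gripper_width: 12.4
```

Emit:
{"api": "play_rows", "payload": {"series": [[0,0.0015,0,0,0,0,0.005],[0,0.0015,0,0,0,0,0.005]]}}

```text
clock: 6.95
position: [439.7, 216.4, 114.0]
ee_rot: [0.386, 0.596, -0.592, -0.383]
contact_force: [-3.5, -0.8, 12.3]
gripper_width: 12.9
```

Emit:
{"api": "play_rows", "payload": {"series": [[0,0.0015,0,0,0,0,0.005],[0,0.0015,0,0,0,0,0.005]]}}

```text
clock: 7.15
position: [439.7, 216.4, 114.0]
ee_rot: [0.386, 0.596, -0.592, -0.382]
contact_force: [-5.6, -0.9, 13.0]
gripper_width: 12.5
```

Bottomed: z holds at 114.0 while the force rises to 13 N. I'll confirm that and start the turn while holding it down.

Emit:
{"api": "play_rows", "payload": {"series": [[0,0.002,0,0,0,0,0.005],[0,0.002,0,0,0,0,0.005],[0,0.002,0,0,-0.06,0,0.005]]}}

```text
clock: 7.45
position: [440.3, 216.9, 114.0]
ee_rot: [0.368, 0.608, -0.603, -0.362]
contact_force: [-5.6, -0.1, 14.7]
gripper_width: 12.9
```

```bash
cat > y.py <<'E'
from h import *
s=read_state();M=R.from_quat(s['ee_rot']).as_matrix()
print(s['clock'],s['position'].round(1),s['contact_force'].round(1),s['wrist_torque'].round(2),round(s['gripper_width'],1),'yaw',np.arctan2(-M[0,0],M[1,0]).round(3),'tilt',M[2].round(4),s['joints'].round(2))
E
python3 y.py
```

```text
7.45 [440.3 216.9 114. ] [-5.6 -0.1 14.7] [ 0.    1.8  -0.15] 12.9 yaw 0.486 tilt [-0.0026 -0.9999 -0.0106] [ 0.79  0.28 -0.49  0.01 -0.79 -1.88]
```

Emit:
{"api": "play_rows", "payload": {"series": [[0,0.002,0.0006,0.0,-0.1,0,0.005],[0,0.002,0.0003,0,-0.1,0,0.005],[0,0.002,0,0,-0.1,0,0.005]]}}

```text
clock: 7.75
position: [440.2, 217.3, 114.0]
ee_rot: [0.27, 0.658, -0.652, -0.262]
contact_force: [-7.3, -0.2, 16.9]
gripper_width: 13.1
```

```bash
python3 y.py
```

```text
7.75 [440.2 217.3 114. ] [-7.3 -0.2 16.9] [-0.25  2.58 -0.17] 13.1 yaw 0.799 tilt [-0.0067 -0.9999 -0.0127] [ 0.79  0.28 -0.49  0.01 -0.79 -1.57]
```

Emit:
{"api": "play_rows", "payload": {"series": [[0,0.0018,0.0006,0.003,-0.1,-0.002,0.005],[0,0.0018,0.0006,0.003,-0.1,-0.002,0.005],[0,0.0018,0.0003,0.003,-0.1,0,0.005]]}}

```text
clock: 8.05
position: [439.9, 217.3, 114.0]
ee_rot: [0.164, 0.69, -0.687, -0.158]
contact_force: [-6.0, -0.7, 14.9]
gripper_width: 12.9
```

```bash
python3 y.py
```

```text
8.05 [439.9 217.3 114. ] [-6.  -0.7 14.9] [-0.23  1.87 -0.14] 12.9 yaw 1.112 tilt [-0.0068 -1.     -0.0058] [ 0.79  0.28 -0.49  0.01 -0.8  -1.26]
```

Emit:
{"api": "play_rows", "payload": {"series": [[0.0,0.0018,0.0005,0.002,-0.1,-0.003,0.005],[0.0,0.0018,0.0003,0.002,-0.1,-0.003,0.005],[0,0.0018,0.0002,0.0,-0.1,0,0.005]]}}

```text
clock: 8.35
position: [439.9, 217.4, 114.0]
ee_rot: [0.053, 0.706, -0.704, -0.05]
contact_force: [-7.1, -0.3, 15.8]
gripper_width: 12.9
```

```bash
python3 y.py
```

```text
8.35 [439.9 217.4 114. ] [-7.1 -0.3 15.8] [-0.11  2.38 -0.24] 12.9 yaw 1.425 tilt [-0.0036 -1.     -0.0031] [ 0.79  0.28 -0.48  0.   -0.8  -0.94]
```

Turned 1.01 rad, inside the window. Now I'll let up slowly.

Emit:
{"api": "play_rows", "payload": {"series": [[0,0,0,0,0,0,0.005],[0,-0.003,0,0,0,0,0.005],[0,-0.003,0,0,0,0,0.005],[0,-0.003,0,0,0,0,0.005]]}}

```text
clock: 8.75
position: [439.8, 217.3, 125.3]
ee_rot: [0.052, 0.706, -0.704, -0.049]
contact_force: [-1.3, -0.0, 3.3]
gripper_width: 12.9
```

```bash
python3 y.py
```

```text
8.75 [439.8 217.3 125.3] [-1.3 -0.   3.3] [-0.1   0.52 -0.05] 12.9 yaw 1.428 tilt [-0.0046 -1.     -0.0037] [ 0.79  0.27 -0.47  0.   -0.83 -0.94]
```

Emit:
{"api": "play_rows", "payload": {"series": [[0,-0.002,0,0,0,0,0.005],[0,-0.002,0,0,0,0,0.005],[0,-0.002,0,0,0,0,0.005]]}}

```text
clock: 9.05
position: [439.5, 217.2, 130.5]
ee_rot: [0.052, 0.706, -0.704, -0.049]
contact_force: [0.2, 0.3, -1.2]
gripper_width: 12.8
```

```bash
python3 y.py
```

```text
9.05 [439.5 217.2 130.5] [ 0.2  0.3 -1.2] [-0.03 -0.02  0.05] 12.8 yaw 1.427 tilt [-0.0038 -1.     -0.0037] [ 0.79  0.26 -0.46  0.   -0.84 -0.94]
```

Emit:
{"api": "play_rows", "payload": {"series": [[0,-0.005,0,0,0,0,0.005],[0,-0.005,0,0,0,0,0.005],[0,-0.008,0,0,0,0,0.005],[0,-0.01,0,0,0,0,0.005],[0,-0.015,0,0,0,0,0.005],[0,-0.015,0,0,0,0,0.005],[0,-0.015,0,0,0,0,0.005],[0,-0.01,0,0,0,0,0.005],[0,0,0,0,0,0,0.005]]}}

```text
clock: 9.95
position: [439.8, 217.2, 221.0]
ee_rot: [0.053, 0.707, -0.703, -0.048]
contact_force: [0.2, 0.7, -0.9]
gripper_width: 12.8
```

```bash
python3 y.py
python3 - <<'E'
from h import *
d=snap('top','t2');s=snap('scene','s2')
a=cv2.resize(s['color'][160:310,225:465],(800,500)) ; cv2.imwrite('pics/a2.png',a[:,:,::-1])
# tray from top image: ellipse fit on bright low-sat/shadow region
g=load('top')['color'];E=load('top')
gr=cv2.cvtColor(g,cv2.COLOR_RGB2GRAY);mk=(gr>90).astype(np.uint8)
n,l,st,ce=cv2.connectedComponentsWithStats(mk);k=l[270,422];print(st[k])
cn=max(cv2.findContours((l==k).astype(np.uint8),0,1)[0],key=len)
h=cv2.convexHull(cn)[:,0]
P=np.array([onz(E,*p,28)[:2] for p in h],np.float32);print(cv2.fitEllipse(P))
E
```

```text
9.95 [439.8 217.2 221. ] [ 0.2  0.7 -0.9] [ 0.01 -0.   -0.01] 12.8 yaw 1.427 tilt [-0.0062 -1.     -0.0061] [ 0.79  0.16 -0.33  0.   -1.07 -0.94]
[    0   131   640   269 70373]
((292.75860595703125, 22.197341918945312), (843.38037109375, 1685.4571533203125), 11.750414848327637)
```

View pics/a2.png

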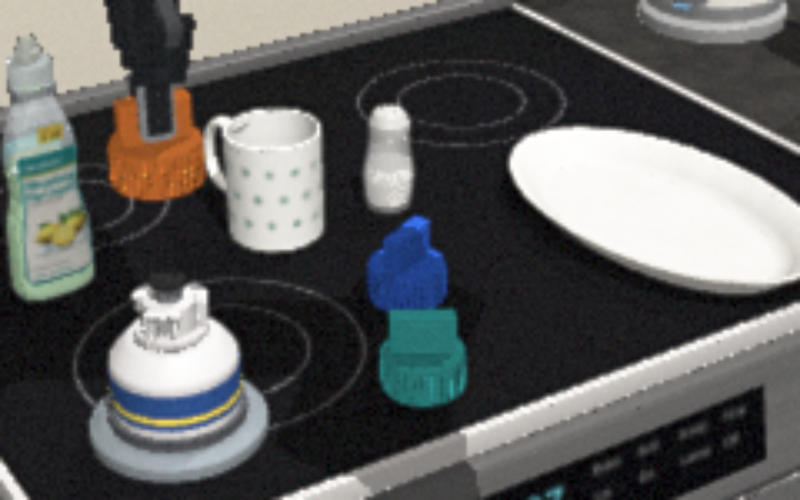

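The picture shows the cap held upright at (155,145) with the tub open at (175,300) and the other things undisturbed. Next I check the tray position from two views and travel.

Run:
```python
from h import *
T=load('top');W=load('wtray')
f=lambda u,v:(u*640/480,(v-300)*400/300)
for a,b in(((414,170),f(205,515)),((424,290),f(242,350)),((421,229),f(225,432))):
    print(tri([ray(T,*a),ray(W,*b,True)]), onz(W,*b,28,True))
```

```text
(array([ 624.43562496, -212.77573106,   52.02969801]), [np.float64(5.919286214549876), np.float64(5.919286214549872)]) [ 636.04575756 -205.6360186    28.        ]
(array([ 323.42850444, -256.83538528,  -88.53819123]), [np.float64(0.47877255509343575), np.float64(0.47877255509327177)]) [ 337.27243233 -255.59221362   28.        ]
(array([ 478.25431485, -231.5880445 ,   16.61642324]), [np.float64(5.312520654924807), np.float64(5.312520654924937)]) [ 470.74931363 -229.80857286   28.        ]
```

Emit:
{"api": "play_rows", "payload": {"series": [[-0.005,0,0.02,0,0,0,0.005],[-0.0095,0,0.038,0,0,0,0.005],[-0.0095,0,0.038,0,0,0,0.005],[-0.0095,0,0.038,0,0,0,0.005],[-0.0095,0,0.038,0,0,0,0.005],[-0.0095,0,0.038,0,0,0,0.005],[-0.0095,0,0.038,0,0,0,0.005],[-0.0095,0,0.038,0,0,0,0.005],[-0.0095,0,0.038,0,0,0,0.005],[-0.0095,0,0.038,0,0,0,0.005]]}}

```text
clock: 11.05
position: [473.7, -164.8, 209.6]
ee_rot: [-0.043, -0.705, 0.706, 0.052]
contact_force: [0.1, -0.4, -0.6]
gripper_width: 12.6
```

```bash
python3 y.py
```

```text
11.05 [ 473.7 -164.8  209.6] [ 0.1 -0.4 -0.6] [ 0.1  -0.12  0.02] 12.6 yaw 1.437 tilt [ 0.0125 -0.9999  0.0019] [-0.01  0.2  -0.31  0.   -1.07 -0.12]
```

Emit:
{"api": "play_rows", "payload": {"series": [[-0.008,0,0.032,0,0,0.006,0.005],[-0.008,0,0.03,0,0,0.006,0.005],[0,0.02,0,0,0,0,0.005],[0,0.025,0,0,0,0,0.005],[0,0.025,0,0,0,0,0.005],[0,0.02,0,0,0,0,0.005],[0,0.01,0,0,0,0,0.005],[0,0,0,0,0,0,0.005],[0,0,0,0,0,0,0.005]]}}

```text
clock: 11.95
position: [476.1, -236.7, 97.8]
ee_rot: [-0.046, -0.705, 0.705, 0.057]
contact_force: [0.7, 0.2, -0.1]
gripper_width: 12.7
```

```bash
python3 y.py
python3 - <<'E'
from h import *
s=snap('scene','s3');w=snap('wrist','w3')
a=cv2.resize(s['color'][130:270,345:505],(686,600)); cv2.imwrite('pics/a3.png',a[:,:,::-1])
E
```

```text
11.95 [ 476.1 -236.7   97.8] [ 0.7  0.2 -0.1] [ 0.01 -0.07  0.03] 12.7 yaw 1.426 tilt [ 0.0153 -0.9999  0.0015] [-0.16  0.37 -0.39  0.   -0.82  0.01]
```

View pics/a3.png

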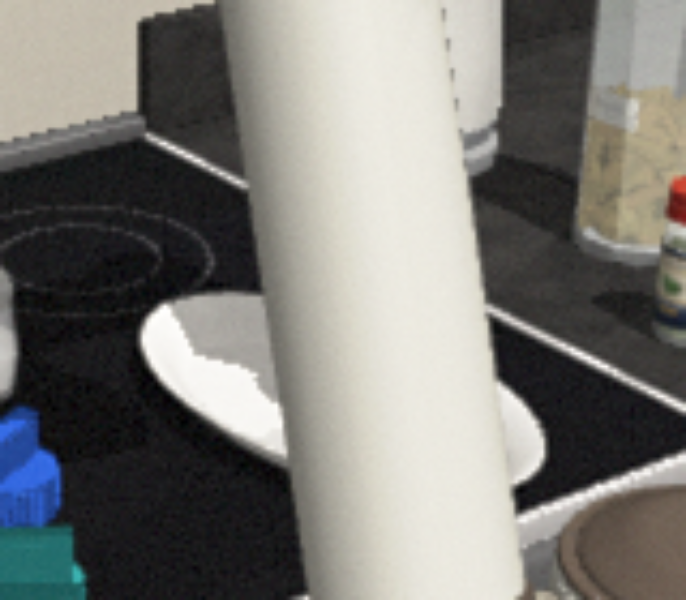

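The arm hides the cap in this view, and the tray is unmoved at (345,380). The position is within 8 mm of the tray centre, so I'll level the tool and descend.

Emit:
{"api": "play_rows", "payload": {"series": [[0,0.01,0,0,0,0.008,0.005],[0,0.012,0,0,0,0.006,0.005],[0,0.01,0,0,0,0,0.005],[0,0.007,0,0,0,0,0.005],[0,0.003,0,0,0,0,0.005],[0,0,0,0,0,0,0.005]]}}

```text
clock: 12.65
position: [481.0, -237.4, 60.3]
ee_rot: [-0.055, -0.704, 0.707, 0.046]
contact_force: [0.5, 0.4, -0.9]
gripper_width: 13.0
```

```bash
python3 y.py
```

```text
12.65 [ 481.  -237.4   60.3] [ 0.5  0.4 -0.9] [ 0.03  0.   -0.03] 13.0 yaw 1.428 tilt [-0.0131 -0.9999  0.0026] [-0.15  0.42 -0.43  0.   -0.7   0.01]
```

Emit:
{"api": "play_rows", "payload": {"series": [[0,0.004,0,0,0,-0.006,0.005],[0,0.004,0,0,0,0,0.005],[0,0.004,0,0,0,0,0.005],[0,0,0,0,0,0,0.005]]}}

```text
clock: 13.05
position: [482.0, -237.6, 48.2]
ee_rot: [-0.053, -0.704, 0.707, 0.048]
contact_force: [0.2, 0.5, -0.8]
gripper_width: 12.9
```

```bash
python3 y.py
```

```text
13.05 [ 482.  -237.6   48.2] [ 0.2  0.5 -0.8] [-0.01  0.03 -0.01] 12.9 yaw 1.428 tilt [-0.0084 -1.      0.0028] [-0.15  0.44 -0.44  0.   -0.68  0.01]
```

Emit:
{"api": "play_rows", "payload": {"series": [[0,0.003,0,0,0,-0.007,0.005],[0,0.0025,0,0,0,0,0.005],[0,0.0015,0,0,0,0,0.005],[0,0.001,0,0,0,0,0.005]]}}

```text
clock: 13.45
position: [482.2, -237.8, 39.7]
ee_rot: [-0.051, -0.704, 0.706, 0.05]
contact_force: [-0.4, -0.6, -0.6]
gripper_width: 13.0
```

Emit:
{"api": "play_rows", "payload": {"series": [[0,0.001,0,0,0,0,0.005],[0,0.001,0,0,0,0,0.005]]}}

```text
clock: 13.65
position: [482.3, -237.9, 37.7]
ee_rot: [-0.051, -0.704, 0.706, 0.05]
contact_force: [-2.0, 0.3, 5.8]
gripper_width: 12.7
```

```bash
python3 y.py
```

```text
13.65 [ 482.3 -237.9   37.7] [-2.   0.3  5.8] [0.18 0.53 0.06] 12.7 yaw 1.428 tilt [-0.0012 -1.      0.0032] [-0.15  0.46 -0.44  0.01 -0.67  0.01]
```

Contact at 37.7 mm, as predicted. I'll relax and release.

Emit:
{"api": "play_rows", "payload": {"series": [[0,0,0,0,0,0,0.005],[0,0,0,0,0,0,0.016],[0,0,0,0,0,0,0.02],[0,0,0,0,0,0,0.028],[0,0,0,0,0,0,0.034],[0,0,0,0,0,0,0.034]]}}

```text
clock: 14.25
position: [482.8, -238.0, 38.1]
ee_rot: [-0.051, -0.704, 0.707, 0.049]
contact_force: [-0.2, 0.2, 0.1]
gripper_width: 34.1
```

```bash
python3 y.py
```

```text
14.25 [ 482.8 -238.    38.1] [-0.2  0.2  0.1] [-0.01  0.01  0.04] 34.1 yaw 1.428 tilt [-0.0028 -1.      0.0033] [-0.15  0.46 -0.44  0.01 -0.66  0.01]
```

Emit:
{"api": "play_rows", "payload": {"series": [[0,-0.005,0,0,0,0,0.034],[0,-0.01,0,0,0,0,0.034],[0,-0.02,0,0,0,0,0.034],[0,-0.03,0,0,0,0,0.034],[0,-0.04,0,0,0,0,0.034],[0,-0.04,0,0,0,0,0.034],[0,-0.03,0,0,0,0,0.034],[0,0,0,0,0,0,0.034],[0,0,0,0,0,0,0.034]]}}

```text
clock: 15.15
position: [481.9, -237.6, 226.2]
ee_rot: [-0.053, -0.704, 0.707, 0.048]
contact_force: [-0.0, 0.2, 0.3]
gripper_width: 34.0
```

```bash
python3 y.py
python3 - <<'E'
from h import *
w=snap('wrist','w4');t=snap('top','t4')
a=cv2.resize(w['color'][40:340,120:520],(800,600)); cv2.imwrite('pics/a4.png',a[:,:,::-1])
E
```

```text
15.15 [ 481.9 -237.6  226.2] [-0.   0.2  0.3] [0.04 0.02 0.04] 34.0 yaw 1.428 tilt [-0.0067 -1.      0.0042] [-0.15  0.24 -0.22  0.   -1.11  0.01]
```

View pics/a4.png

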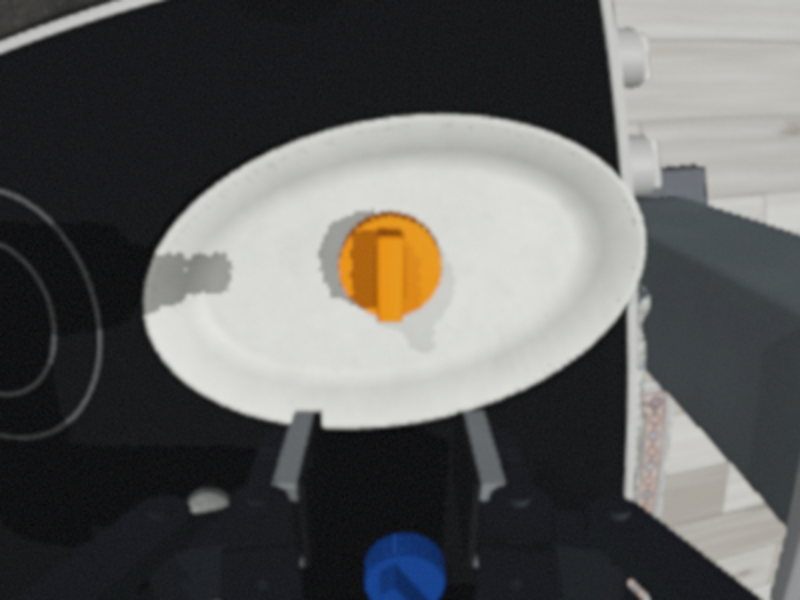

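The cap stands upright on the flat floor of the tray at (390,265), bar on top. The gripper is clear and the tray is in place.

Run:
```python
from h import *
print(read_state()['joint_vel'].round(3)); print(job_done())
```

```text
[-0.002  0.023 -0.02  -0.006  0.001  0.   ]
the job is handed in; nothing more can be done
None
```

The tub is open and the orange cap stands upright, grip bar on top, on the flat floor of the oval tray, about 8 mm off its centre. I handed the job in at about 15 s of the 64 s allowed.

- **Press and turn:** the cap bottomed at 11.7 mm, where the height stopped changing as the force rose. The highest press force I read was about 17 N, under the 28 N limit. I kept it down through a 1.01 rad counter-clockwise turn, and it then lifted straight off.
- **Placing:** the cap touched the tray at a tool height of 37.7 mm, exactly as predicted, with about 6 N. I then opened the gripper and raised it clear.
- **Last checks:** the final wrist picture shows the cap upright, the tray in place and the gripper clear. Contact force read about 0.
- **Bystanders:** the picture after the lift showed the mug, shaker, soap and look-alike caps undisturbed. I did not re-check them all after placing.
- **Measurements that disagreed:**
  - The bar-top height came out between 147 and 151 mm depending on the views used, against 149.5 mm expected.
  - Two automatic tray outline fits failed, and two-view triangulation of the rim ends gave wrong heights. I used tray points read by hand instead; their centres agreed to about 11 mm.
  - A side force of up to 7 N built up while pressing, and the tool tilted by less than 1 degree.

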